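# Index the trimming turntable on by three strokes

### The arm

A 6-joint arm with a two-finger parallel gripper is mounted at the origin on the work surface. World frame = base frame: x ahead of the robot, y to its left, z up, the work surface at z = 0. Lengths are in m, angles in rad, forces in N, time in s.
With the tool pointing down it reaches from about 0.375 to 0.9 m from the base axis. Payload 3.1 kg.
Tool frame: the origin (TCP) lies midway between the tips of the shut fingers; the grasp point (between the pads) lies 19 mm behind it; z points along the fingers, y is the line along which they close (so a half turn about z gives the same grasp; the last joint's range is limited). The gripper opens to 85 mm and grips with 20 to 120 N. Pads are 22 mm wide; open, the fingers measure 114 mm over their backs; the gripper's body (76 mm by 85 mm) begins 54 mm behind the grasp point. The pads swing forward as they close: fully open they stand 13 mm farther back than shut.
Start: joints at [-1.292, 0.527, 1.433, -0, 1.181, -0.178], TCP at [0.276, -0.561, 0.231] pointing down, gripper open.
Joint ranges: [-3.08, 3.08], [-0.75, 2.2], [0.22, 2.44], [-1.43, 4.57], [0, 2.65], [-2.85, 2.85]. Speed limits (rad/s): [2.79, 2.79, 3.14, 3.14, 3.14, 3.14].

### API

Orientations are given as a unit quaternion [x, y, z, w].
In Python, from station import manip gives the robot as it stands.
- The arm moves only by the tool step_arm, never from a script. Its argument "targets" is text: rows parted by semicolons, each of 4 numbers parted by spaces: the shift along the tool's x, y, z in mm, then the turn about the tool's z in degrees. A call has 1 to 12 rows; each row is the pose to reach, as a shift and turn from the pose commanded when the call began, along the tool's axes at that moment; what a row does not reach only later rows make up. A row lasts 1/10 s, in which the tool goes at most 50 mm and 8.59 degrees, less where a joint would pass 70% of its speed; a pose out of reach is approached as far as the arm can. A call with a gripper value outside its range is refused whole. "gripper" is the closure, from 0 (fully open) to 1 (shut), set as the call begins (left out, the last holds). The fingers move at their own pace and stop on an object; "squeeze" is the grip in N (left out, the last holds). Time passes only in rows, so rows that repeat a pose let the fingers close. It gives the time, the measured TCP pose, the force, the opening and the grip force at its end, in the units of the state.
- manip.sense(): the state, without advancing time (a new reading comes with each control period).
- manip.snapshot(name): name is "side" or "top"; returns the picture (400x640x3 uint8, red, green, blue); there is no depth.
- manip.get_calibration(name): a dict with "fov_y" (degrees; the focal length in pixels is half the picture's height over the tangent of half this angle, whatever the lens; pixels are square), "cx", "cy" (the principal point, pixels), "extrinsics" (4x4, takes a point from camera to world coordinates). Camera axes: x right, y down, z forward; pixel columns grow to the right and rows downward; lengths in m; the calibration is good to about 2 mm. A picture is of the moment at which its call begins. get_calibration takes no time and is no camera call.
- manip.sign_off(): hands the job in; it is judged then, once.
Trained networks look in the newest picture that a camera, given by its name, has taken for a name from the list of things; names that differ only in an ending like _2 or _b are one class to them, and where a whole thing is asked for, a point or a joint stands for the part that bears it (a point fixed in the world has none). Each returns a list of dicts, best first, with "p" (0 to 1); they miss things now and then, are a little off and sometimes report something else, mostly with a low value. They report only what shows in the picture. A call takes as long as a camera call.
- manip.recognise(camera, query): "position" ([column, row] in pixels, amid what is visible of it).
- manip.masks_of(camera, query): "pixels" (400x640 bool, what is visible of it) and "position" ([column, row] in pixels, amid what is visible of it).
- manip.mark_of(camera, query): "position" ([column, row] in pixels: a listed point, or the origin of a listed thing).
The state is a dict: "t": time; "q": joint angles; "qd": joint speeds; "tau": joint torques, N m; "tcp_pos": TCP position; "tool_rot": TCP orientation; "force": force on the tool from outside, world axes, zero at the start; "ft_torque": the same for the moment, N m; "finger_gap": opening from 0.0 (shut) to 1.0 (fully open); "gripper_force": force on a finger pad.
Only numpy, scipy, OpenCV 4.12 (cv2) and the standard library are available. Lean on these libraries where they do the work, as an engineer would, in place of code of your own. Each camera call takes 0.05 s, during which the arm holds its last target. There are 200 camera calls.

### The job

Two bench turntables stand side by side; one carries an upturned bowl, the other a tall vase. Turn the bowl on by a quarter turn for carving by working the press lever of the bowl's turntable exactly three strokes: each time press it fully down to its stop and let it spring fully back up. Leave the lever of the vase's turntable alone.

Things in the scene. Friction and masses are not known exactly. Their poses are not given: they have to be found in the camera images.
- bowl_pad (a point): Centre of the top face of the dark wood press pad (40 mm along the lever, 36 across, 10 thick) on the lever of the bowl's turntable; at rest 101 mm above the bench, x towards the wheel, leaning 0.165 rad. Pressed, it goes 43 mm straight down (within 3 mm) to a stop 58 mm above the bench, with nothing under it; this takes 5 to 10 N done slowly, up to 20 N done fast. Let go, it is back up within a second.
- bowl_lever (a joint): Angle of the steel lever of the turntable carrying the upturned clay bowl: 0 at rest (up), 0.33 rad fully down on its stop; a spring returns it. Hinge 75 mm up, 130 mm from the pad's centre. The turntable is a grey cast base 290 x 170 mm fixed to the bench, with a steel wheel with 12 lugs, its axis 248 mm from the pad's centre, and a plywood disc; bowl 128 mm wide, its top 156 mm up.
- bowl_wheel (a joint): Angle of the wheel under the bowl, rad, growing anticlockwise from above; within 0.05 of 0 at the start. Each full down stroke takes it on to the next 30 degree (0.524 rad) division, three to 1.57; a fast blow may throw it past, a steady press (0.1 m/s) not. It stands still while the lever comes back; the pawl picks up the next lug only when the lever is fully back up.
- vase_lever (a joint): Angle of the lever of the other turntable, alike but carrying a tall clay vase (145 mm high, top 237 mm above the bench): 0 at rest, 0.33 rad fully down. To be left alone.

How it is judged:
By the outcome, as a careful person would: the job done as asked, in the order asked, and still so for the second after the job is handed in, with the robot touching nothing.
It also fails if it takes over 38 s, if anything falls off the work surface, if the arm or the gripper's body presses on something with over 40 N, if the wrist force passes 120 N, or if a joint passes its speed limit or range.

## Working session

There is one attempt and no reset: what is moved stays moved. The work goes in short steps, Python scripts to look and compute and a tool call to move; the robot and the scene stay as the last step left them, time stands still between calls to the robot, and variables do not carry over. Pictures are saved under pics/ and viewed, at most 10 in all, crops included, and the job is handed in when it is done.

Besides the shell and the picture viewer there is one more tool, called after "Call:" in YAML: its name, and indented under it one key for each argument. step_arm: Moves the arm, as the interface text tells. Its arguments: {"type":"object","properties":{"targets":{"type":"string"},"gripper":{"type":"number"},"squeeze":{"type":"number"}},"required":["targets"]}

```bash
mkdir -p pics
cat > h.py <<'E'
import numpy as np, cv2
from station import manip
def ray(cam,px):
    c=manip.get_calibration(cam); f=200/np.tan(np.radians(c["fov_y"])/2); E=np.array(c["extrinsics"])
    d=E[:3,:3]@np.array([(px[0]-c["cx"])/f,(px[1]-c["cy"])/f,1]); return E[:3,3],d
def atz(cam,px,z):
    o,d=ray(cam,px); return o+d*(z-o[2])/d[2]
def proj(cam,P):
    c=manip.get_calibration(cam); f=200/np.tan(np.radians(c["fov_y"])/2); E=np.array(c["extrinsics"])
    p=E[:3,:3].T@(np.array(P)-E[:3,3]); return f*p[0]/p[2]+c["cx"],f*p[1]/p[2]+c["cy"]
E
python3 - <<'E'
from h import *
ims=[]
for c in("top","side"):
    im=manip.snapshot(c); cv2.imwrite(f"pics/{c}0.png",im[:,:,::-1])
    for q in("bowl_pad","bowl_lever","vase_lever","bowl_wheel"):
        for m in manip.mark_of(c,q)[:3]:
            print(c,q,np.round(m["position"],1),round(m["p"],2),atz(c,m["position"],.101).round(3))
s=manip.sense();print(s["t"],s["tcp_pos"],s["tool_rot"],s["force"])
E
```

```text
top bowl_pad [217.4 258.9] 0.66 [0.454 0.244 0.101]Traceback (most recent call last):
  File "<stdin>", line 6, in <module>
ValueError: it knows: bowl_pad
```

View pics/top0.png

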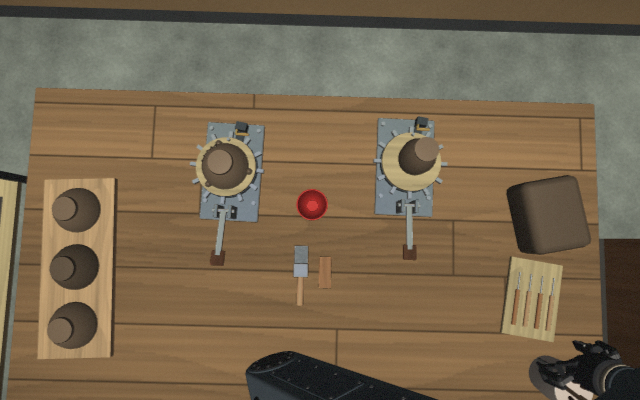

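The top view shows two turntables: the left one has its pad at (217,258) and the right one at (410,252). I'll use the side view to tell which carries the bowl.

Run:
```python
from h import *
im=manip.snapshot("side"); cv2.imwrite("pics/side0.png",im[:,:,::-1])
for c in("top","side"):
    for m in manip.mark_of(c,"bowl_pad")[:4]:
        print(c,np.round(m["position"],1),round(m["p"],2),atz(c,m["position"],.101).round(4))
    for m in manip.masks_of(c,"bowl_pad")[:3]:
        ys,xs=np.nonzero(m["pixels"]);print("mask",c,m["position"],round(m["p"],2),xs.min(),xs.max(),ys.min(),ys.max(),len(xs))
for P in([.454,.244,.101],[.46,-.1,.101]):print(proj("side",P))
# wheel axis line: top view disc centres
for p in((217.4,258.9),(226,166),(220,161),(410,252),(412,162),(427,149)):print(p,atz("top",p,.101).round(3),atz("top",p,.09).round(3),atz("top",p,.156).round(3),atz("top",p,.237).round(3))
s=manip.sense();print(s["t"],s["tcp_pos"],s["tool_rot"],s["force"])
print(manip.get_calibration("top"))
```

```text
top [217.4 258.9] 0.66 [0.4536 0.2444 0.101 ]
mask top [220.5, 244.4] 0.96 210 226 210 265 499
side [292.8 288.8] 0.56 [0.4555 0.2483 0.101 ]
mask side [279.7, 283.5] 0.77 255 302 262 297 577
(np.float64(294.56114178379624), np.float64(287.89477213850705))
(np.float64(377.626873221442), np.float64(202.73297185125978))
(217.4, 258.9) [0.454 0.244 0.101] [0.453 0.247 0.09 ] [0.457 0.23  0.156] [0.463 0.208 0.237]
(226, 166) [0.703 0.233 0.101] [0.705 0.236 0.09 ] [0.693 0.22  0.156] [0.679 0.199 0.237]
(220, 161) [0.717 0.25  0.101] [0.719 0.253 0.09 ] [0.706 0.235 0.156] [0.69  0.214 0.237]
(410, 252) [ 0.485 -0.267  0.101] [ 0.485 -0.27   0.09 ] [ 0.487 -0.253  0.156] [ 0.49  -0.233  0.237]
(412, 162) [ 0.728 -0.271  0.101] [ 0.731 -0.274  0.09 ] [ 0.717 -0.257  0.156] [ 0.7   -0.237  0.237]
(427, 149) [ 0.765 -0.312  0.101] [ 0.768 -0.315  0.09 ] [ 0.752 -0.296  0.156] [ 0.732 -0.272  0.237]
0.35 [ 0.27564711 -0.56074484  0.2310543 ] [ 9.74033205e-01  2.26405056e-01 -1.48819435e-05 -2.58481880e-04] [ 0.51650791  0.27941491 -0.47059069]
{'fov_y': 56.27861780258219, 'cx': 321.245160236135, 'cy': 204.4000375532839, 'extrinsics': array([[ 0.0260676 , -0.99607983,  0.08453079,  0.52089971],
       [-0.99962414, -0.02669135, -0.00625702, -0.02070828],
       [ 0.00848874, -0.08433591, -0.99640122,  1.1030286 ],
       [ 0.        ,  0.        ,  0.        ,  1.        ]])}
```

View pics/side0.png

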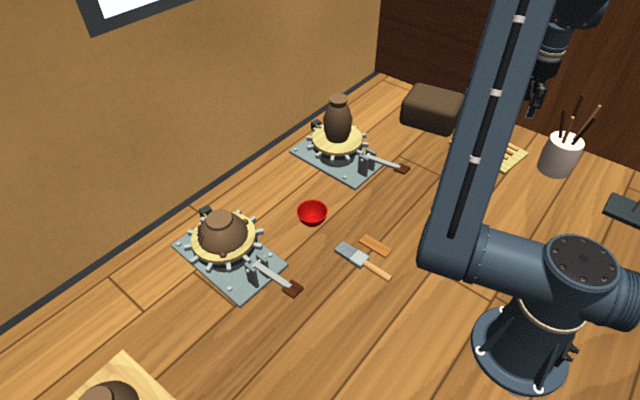

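Side view: the bowl is on the left turntable (near the camera, pad at (292,289)) and the vase is on the right. The pad is at about (0.454, 0.246), which is consistent in both cameras and 0.248 m from the axis. I'll move with the fingers shut.

Call:
step_arm:
  targets: "45 -40 0 4;90 -80 0 8;130 -120 0 12;170 -155 0 16;210 -190 0 20;250 -225 0 24;285 -258 0 29;320 -290 0 29;350 -317 0 29;368 -333 0 29;368 -333 0 29;368 -333 0 29"
  gripper: 1
  squeeze: 40

```text
t: 1.55
tcp_pos: [0.4593, -0.0987, 0.2314]
tool_rot: [1.0, -0.023, 0.0, 0.0]
force: [-0.5, 0.0, 0.0]
finger_gap: -0.001
gripper_force: 0.0
```

Call:
step_arm:
  targets: "-3 -40 0 0;-6 -85 0 0;-9 -130 0 0;-12 -175 5 0;-15 -220 15 0;-18 -265 25 0;-20 -305 40 0;-21 -335 55 0;-21 -345 65 0;-21 -345 80 0;-21 -345 80 0;-21 -345 80 0"

```text
t: 2.75
tcp_pos: [0.4556, 0.2444, 0.1513]
tool_rot: [1.0, -0.026, -0.0, 0.0]
force: [1.5, -0.4, -0.2]
finger_gap: 0.002
gripper_force: 0.0
```

Run:
```python
from h import *
s=manip.sense();print(s["t"],s["tcp_pos"],s["force"])
t=manip.snapshot("top");a=manip.snapshot("side")
A=cv2.resize(t[200:300,160:280],None,fx=3.3,fy=3.3);B=cv2.resize(a[220:320,230:350],None,fx=3.3,fy=3.3)
cv2.imwrite("pics/c1.png",np.hstack([A,B])[:,:,::-1])
print(proj("side",s["tcp_pos"]),proj("side",[.454,.246,.101]))
```

```text
2.75 [0.45564307 0.24435449 0.151291  ] [ 1.47920839 -0.43686232 -0.17777315]
(np.float64(292.78967332649836), np.float64(274.9342858450044)) (np.float64(293.9710234368102), np.float64(288.4797310066829))
```

View pics/c1.png

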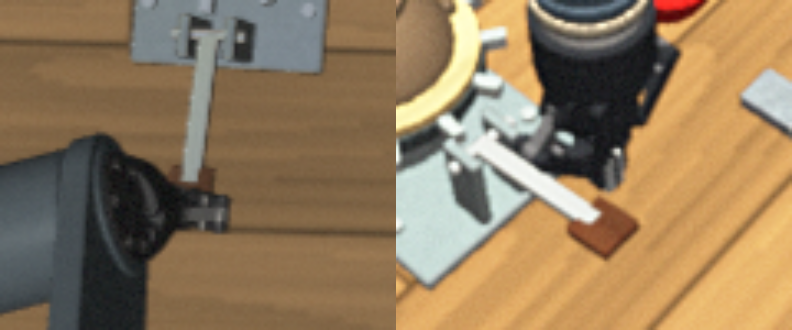

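Call:
step_arm:
  targets: "-1 0 25 0;-1 0 40 0;-1 0 46 0;-1 0 54 0;-1 0 62 0;-1 0 70 0;-1 0 77 0;-1 0 83 0;-1 0 87 0;-1 0 89 0;-1 0 89 0;-1 0 89 0"

```text
t: 4.05
tcp_pos: [0.4526, 0.2455, 0.0637]
tool_rot: [1.0, -0.025, -0.001, 0.0]
force: [-4.8, -1.0, 10.3]
finger_gap: 0.002
gripper_force: 5.0
```

Call:
step_arm:
  targets: "0 0 1.5 0;0 0 3 0;0 0 3 0"

```text
t: 4.35
tcp_pos: [0.4529, 0.2456, 0.061]
tool_rot: [1.0, -0.025, -0.001, 0.0]
force: [-5.1, -0.6, 11.2]
finger_gap: 0.0
gripper_force: 6.0
```

Call:
step_arm:
  targets: "0 0 1 0;0 0 2 0;0 0 2 0"

```text
t: 4.65
tcp_pos: [0.4531, 0.2456, 0.0591]
tool_rot: [1.0, -0.025, -0.001, 0.0]
force: [-5.5, -0.8, 11.6]
finger_gap: 0.001
gripper_force: 6.3
```

Call:
step_arm:
  targets: "0 0 1 0;0 0 2 0;0 0 2 0"

```text
t: 4.95
tcp_pos: [0.4532, 0.2456, 0.0582]
tool_rot: [1.0, -0.025, -0.0, 0.0]
force: [-6.6, -1.8, 20.8]
finger_gap: -0.002
gripper_force: 11.0
```

Call:
step_arm:
  targets: "0 0 1 0;0 0 1 0"

```text
t: 5.15
tcp_pos: [0.4532, 0.2456, 0.058]
tool_rot: [1.0, -0.025, -0.0, 0.0]
force: [-8.1, -2.7, 26.3]
finger_gap: 0.0
gripper_force: 14.0
```

Run:
```python
from h import *
s=manip.sense();print(s["t"],s["tcp_pos"],s["force"])
t=manip.snapshot("top");a=manip.snapshot("side")
A=cv2.resize(t[120:280,170:280],None,fx=3.3,fy=3.3);B=cv2.resize(a[180:340,170:300],None,fx=3.3,fy=3.3)
cv2.imwrite("pics/c2.png",np.hstack([A,B])[:,:,::-1])
```

```text
5.15 [0.45324217 0.24557834 0.0579676 ] [-8.08182594 -2.67876394 26.31720654]
```

View pics/c2.png

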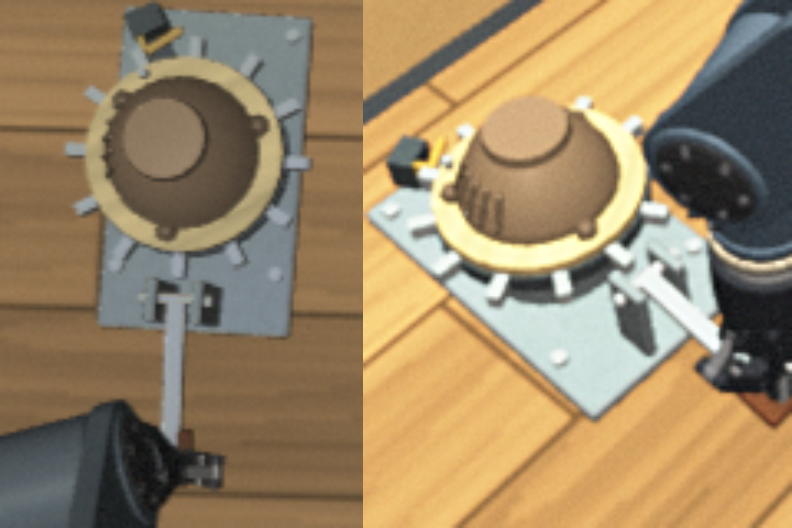

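The lever is firmly on its stop (26 N at z 0.058) and the wheel has moved on. Releasing now.

Call:
step_arm:
  targets: "0 0 -10 0;0 0 -25 0;0 0 -40 0;0 0 -55 0;0 0 -70 0;0 0 -80 0;0 0 -80 0;0 0 -80 0;0 0 -80 0;0 0 -80 0;0 0 -80 0;0 0 -80 0"

```text
t: 6.45
tcp_pos: [0.454, 0.2459, 0.1339]
tool_rot: [1.0, -0.025, -0.0, 0.0]
force: [1.0, -0.1, 0.6]
finger_gap: -0.001
gripper_force: 0.0
```

Call:
step_arm:
  targets: "0 0 0 0;0 0 0 0;0 0 0 0;0 0 0 0;0 0 0 0;0 0 0 0"

```text
t: 7.05
tcp_pos: [0.4541, 0.2459, 0.1343]
tool_rot: [1.0, -0.025, 0.0, -0.0]
force: [0.4, 0.4, 0.5]
finger_gap: -0.0
gripper_force: 0.0
```

Run:
```python
from h import *
s=manip.sense();print(s["t"],s["tcp_pos"],s["force"])
t=manip.snapshot("top");a=manip.snapshot("side")
print([ (m["position"],m["p"]) for m in manip.mark_of("side","bowl_pad")])
A=cv2.resize(t[120:280,170:280],None,fx=3.3,fy=3.3);B=cv2.resize(a[180:340,170:300],None,fx=3.3,fy=3.3)
cv2.imwrite("pics/c3.png",np.hstack([A,B])[:,:,::-1])
```

```text
7.05 [0.45412895 0.2459462  0.13433997] [0.44962709 0.41336473 0.51369811]
[([291.0, 285.5], 0.6)]
```

View pics/c3.png

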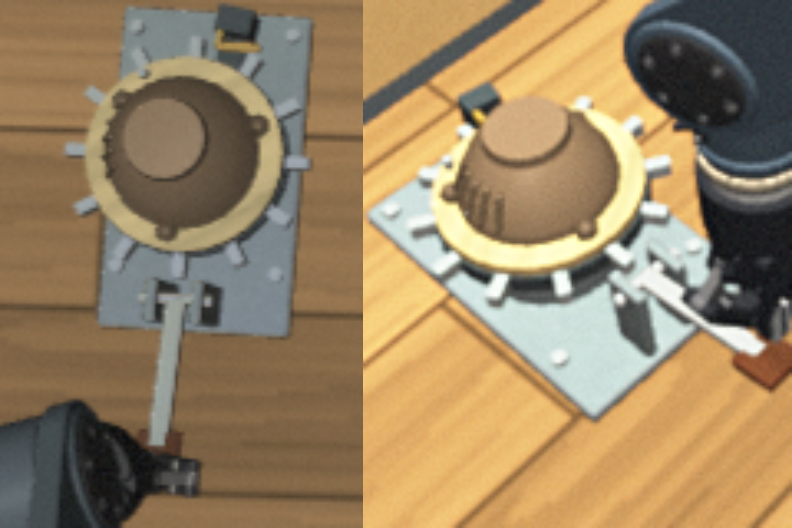

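The lever is back up and the wheel held its position. Second stroke.

Call:
step_arm:
  targets: "0 0 15 0;0 0 27 0;0 0 35 0;0 0 43 0;0 0 51 0;0 0 59 0;0 0 66 0;0 0 72 0;0 0 76 0;0 0 78.5 0;0 0 80 0;0 0 80 0"

```text
t: 8.4
tcp_pos: [0.4524, 0.246, 0.0576]
tool_rot: [1.0, -0.024, -0.001, 0.0]
force: [-9.2, -2.5, 32.5]
finger_gap: 0.005
gripper_force: 16.8
```

Call:
step_arm:
  targets: "0 0 0 0;0 0 0 0"

```text
t: 8.6
tcp_pos: [0.4524, 0.2459, 0.0576]
tool_rot: [1.0, -0.025, -0.001, 0.0]
force: [-7.7, -1.3, 31.7]
finger_gap: -0.003
gripper_force: 16.7
```

The lever is on its stop. Releasing.

Call:
step_arm:
  targets: "0 0 -10 0;0 0 -25 0;0 0 -40 0;0 0 -55 0;0 0 -70 0;0 0 -80 0;0 0 -80 0;0 0 -80 0;0 0 -80 0;0 0 -80 0;0 0 -80 0;0 0 -80 0"

```text
t: 9.8
tcp_pos: [0.454, 0.2459, 0.1339]
tool_rot: [1.0, -0.025, -0.0, 0.0]
force: [-1.1, 0.6, -1.2]
finger_gap: 0.001
gripper_force: 0.0
```

Call:
step_arm:
  targets: "0 0 0 0;0 0 0 0;0 0 0 0;0 0 0 0;0 0 0 0;0 0 0 0;0 0 0 0;0 0 0 0"

```text
t: 10.6
tcp_pos: [0.4541, 0.2459, 0.1343]
tool_rot: [1.0, -0.025, -0.0, 0.0]
force: [0.4, -0.9, 0.6]
finger_gap: 0.0
gripper_force: 0.0
```

Run:
```python
from h import *
s=manip.sense();print(s["t"],s["tcp_pos"],s["force"])
t=manip.snapshot("top");a=manip.snapshot("side")
A=cv2.resize(t[120:280,170:280],None,fx=3.3,fy=3.3);B=cv2.resize(a[180:340,170:300],None,fx=3.3,fy=3.3)
cv2.imwrite("pics/c4.png",np.hstack([A,B])[:,:,::-1])
```

```text
10.6 [0.45412155 0.24594413 0.13432205] [ 0.36483092 -0.90748713  0.612716  ]
```

View pics/c4.png

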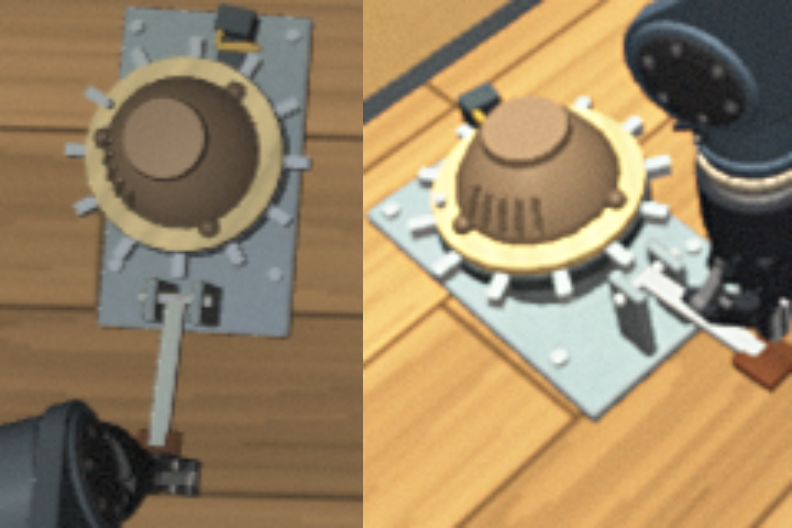

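The bowl turned by about 30° anticlockwise: in the top crop the lower knob went from (167,232) to (208,227). The lever is back up. Third stroke.

Call:
step_arm:
  targets: "0 0 15 0;0 0 27 0;0 0 35 0;0 0 43 0;0 0 51 0;0 0 59 0;0 0 66 0;0 0 72 0;0 0 76 0;0 0 78.5 0;0 0 80 0;0 0 80 0"

```text
t: 11.9
tcp_pos: [0.4524, 0.2459, 0.0576]
tool_rot: [1.0, -0.024, -0.001, 0.0]
force: [-8.4, -1.0, 32.6]
finger_gap: 0.004
gripper_force: 16.8
```

Call:
step_arm:
  targets: "0 0 0 0;0 0 0 0"

```text
t: 12.1
tcp_pos: [0.4524, 0.2459, 0.0576]
tool_rot: [1.0, -0.024, -0.001, 0.0]
force: [-8.2, -1.6, 32.5]
finger_gap: 0.002
gripper_force: 16.7
```

Call:
step_arm:
  targets: "0 0 -10 0;0 0 -25 0;0 0 -40 0;0 0 -55 0;0 0 -70 0;0 0 -80 0;0 0 -100 0;0 0 -120 0;0 0 -120 0;0 0 -120 0;0 0 -120 0;0 0 -120 0"

```text
t: 13.3
tcp_pos: [0.4534, 0.2457, 0.1732]
tool_rot: [1.0, -0.025, -0.001, 0.0]
force: [-0.7, 0.4, -0.3]
finger_gap: 0.0
gripper_force: 0.0
```

Call:
step_arm:
  targets: "0 0 0 0;0 0 0 0;0 0 0 0;0 0 0 0;0 0 0 0;0 0 0 0;0 0 0 0;0 0 0 0"

```text
t: 14.1
tcp_pos: [0.4541, 0.246, 0.1744]
tool_rot: [1.0, -0.025, 0.0, -0.0]
force: [-0.3, 0.1, 0.5]
finger_gap: 0.003
gripper_force: 0.0
```

Run:
```python
from h import *
s=manip.sense();print(s["t"],s["tcp_pos"],s["force"])
t=manip.snapshot("top");a=manip.snapshot("side")
A=cv2.resize(t[120:280,170:280],None,fx=3.3,fy=3.3);B=cv2.resize(a[180:340,170:300],None,fx=3.3,fy=3.3)
cv2.imwrite("pics/c5.png",np.hstack([A,B])[:,:,::-1])
```

```text
14.1 [0.45413102 0.24595584 0.17436989] [-0.27998957  0.06148266  0.53787413]
```

View pics/c5.png

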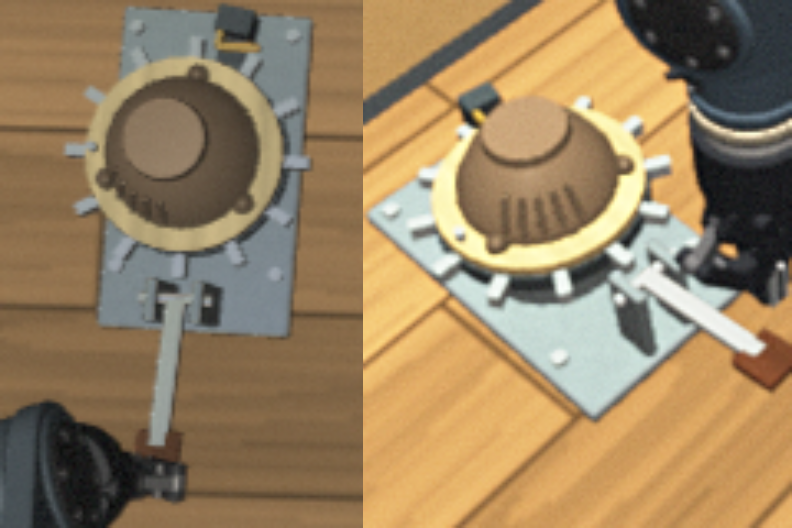

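Another 30° step (knob now at (198,73)), and the lever is up. I'll check the first step against the starting picture.

```bash
python3 -c "
import cv2
t=cv2.imread('pics/top0.png');cv2.imwrite('pics/c6.png',cv2.resize(t[120:280,170:280],None,fx=3.3,fy=3.3))"
```

```text
(no output)
```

View pics/c6.png

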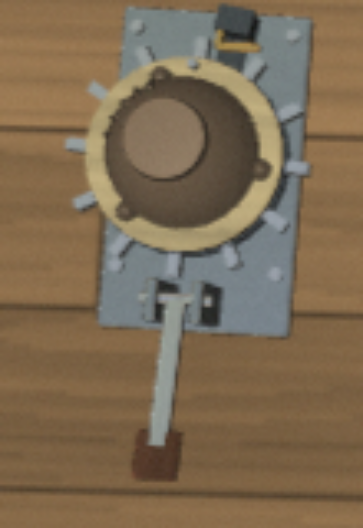

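In the starting picture the knobs are at (160,75), (262,168) and (125,212). After stroke one they were at (122,100), (258,125) and (167,232), one division on. All three strokes count.

```bash
python3 -c "
from station import manip
print(manip.sign_off())"
```

```text
the job is handed in; nothing more can be done
None
```

I pressed the bowl turntable's lever three times, each fully down to its stop and fully back up. The pictures show the bowl one division on after each stroke, a quarter turn in all; the vase's lever was left alone, and I handed the job in with the robot touching nothing.

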